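# Draw up the end board of a judging stand with its cam lock

## Robot

A 6-joint arm with a two-finger parallel gripper is mounted at the origin on the work surface. World frame = base frame: x ahead of the robot, y to its left, z up, the work surface at z = 0. Lengths are in m, angles in rad, forces in N, time in s.
With the tool pointing down it reaches from about 0.35 to 0.925 m from the base axis. Payload 6.4 kg.
Tool frame: the origin (TCP) lies midway between the tips of the shut fingers; the grasp point (between the pads) lies 19 mm behind it (bot.grip_point_offset is the distance from the TCP to the grasp point, in m); x points along the fingers, y is the direction in which the jaws open and shut, and the axes are right-handed (so a half turn about x gives the same grasp; the last joint's range is limited). The gripper opens to 94 mm and grips with 3 to 60 N. Pads are 16 mm wide; open, the fingers measure 119 mm over their backs; the gripper's body (75 mm by 177 mm) begins 78 mm behind the grasp point.
Start: joints at [-1.442, 0.245, 1.558, -0, 1.339, -0.174], TCP at [0.194, -0.62, 0.205] pointing down, gripper open.
Joint ranges: [-3.13, 3.13], [-1.02, 2.26], [0.13, 2.54], [-0.95, 4.09], [0.21, 2.88], [-2.74, 2.74]. Speed limits (rad/s): [2.57, 2.57, 3.14, 3.14, 3.14, 3.14].

## Interface

Orientations are given as a unit quaternion [x, y, z, w].
In Python, from station import bot gives the robot as it stands.
- The arm moves only by the tool move_arm, never from a script. Its argument "series" is one flat list of numbers, 5 for each row, row after row: the gripper's target within -1 to 1 (shut at 1, half-way at 0, fully open at -1), then the shift along the tool's x, y, z in mm, then the turn about the tool's x in degrees. A call has 1 to 8 rows; each row is the pose to reach, as a shift and turn from the pose commanded when the call began, along the tool's axes at that moment; what a row does not reach only later rows make up. A row lasts 1/8 s, in which the tool goes at most 62.5 mm and 10.7 degrees, less where a joint would pass 70% of its speed; a pose out of reach is approached as far as the arm can. A call with a gripper value outside its range is refused whole. The fingers move at their own pace and stop on an object; the grip force is fixed at half the most. Time passes only in rows, so rows that repeat a pose let the fingers close. It gives the time, the measured TCP pose, the force and the opening at its end, in the units of the state.
- bot.observe(): the state, without advancing time (a new reading comes with each control period).
- bot.read_camera(name): name is "side" or "top"; returns a dict with "img" (480x640x3 uint8, red, green, blue), "z_map" (480x640 float32, m along the optical axis (not along the pixel's ray), 0 where there is no reading), "mtx" (3x3 intrinsics, pixels), "origin" and "orientation" of the camera in the world. Camera axes: x right, y down, z forward; pixel columns grow to the right and rows downward; lengths in m; the calibration is good to about 2 mm. A picture is of the moment at which its call begins.
- bot.hand_in(): hands the job in, once; it reports no verdict.
The state is a dict: "t": time; "qpos": joint angles; "joint_velocities": joint speeds; "effort": joint torques, N m; "tcp_pos": TCP position; "tool_rot": TCP orientation; "wrist_force": force on the tool from outside, world axes, zero at the start; "moment": the same for the moment, N m; "width": opening from 0.0 (shut) to 1.0 (fully open).
Only numpy, scipy, OpenCV 4.12 (cv2) and the standard library are available. Lean on these libraries where they do the work, as an engineer would, in place of code of your own. Each camera call takes 0.05 s, during which the arm holds its last target. There are 200 camera calls.

## Task

The green end board of the judging stand is standing off: slide it straight in on its runners until it meets the two black buffers, so that the pin of its bolt lies in the open mouth of the steel cam. Then turn the red wing of the cam clockwise, about half a turn, until the hook has drawn the board firmly tight onto the rubber seal: feel for it, stop once it is snug, and do not overtighten. Let go, and leave the feeder cup, the brush and the pouch where they are.

Things in the scene. Friction and masses are not known exactly. Their poses are not given: they have to be found in the camera images.
- stand: Low plywood judging stand, fixed. Origin at table height under the cam's axis; x points from the end board over the cam to the orange mat, y along the board. Deck 207 x 260 mm, 55 mm high, x -52 to 155 mm, y +-130. A firm black rubber seal lines its front edge (face at x = -55 mm, +-2.5). Two softer round buffers (y +-70, z 35 mm) stand to x = -60. Runners 10 mm high, y +-100, reach x = -140 mm.
- board (a joint): Gap in m from the green end board's inner face to the seal's nominal place: 0.005 = at the buffers, 0.028 to 0.045 at the start, max 0.06; falls as the board is pushed along the stand's +x, its only way to move. Friction 1.5 N. The two buffers together push back 0.8 N per mm; the firm seal (hook, pin and seal give 1 mm per 12 N) is met anywhere from +0.0025 to -0.0025 (hand-fitted, unknown).
- board_face (a point): Middle of the outer (robot-side) face of the green end board, at z = 51 mm. The board is 18 mm thick, 240 mm wide along the stand's y, from z = 12 to 90 mm; the whole outer face is free to be pushed. Axes as the stand's.
- bolt: Brass bolt fixed to the inner side of the end board, 8 mm thick, at z = 63 mm over the deck, ending in an upright pin (8 mm diameter, up to z = 83 mm). Origin on the pin's axis at table height; axes as the stand's. The pin stands 24 mm + the board's joint value from the cam axis.
- cam (a joint): Turn of the cam in rad, clockwise seen from above; -0.2 to 0.15 at the start, hook's mouth facing the bolt; range -0.5 to 4.15. The steel hook (z 70 to 81 mm, radius up to 46 mm) passes the pin at 0.45 to 0.7, then pulls it in 3.6 mm per rad. Meets the seal anywhere from 2.2 to 3.6 and is snug about 0.25 rad later. Self-locking: stays where let go, so it may be turned in several grasps.
- cam_wing (a point): Middle of the red wing over the cam's axis, 100 mm up. Wing 10 mm thick (point x), 46 long (point y), z 81 to 117 mm; lies along the stand's y at cam 0. It drives the cam through a springy bush: it leads the cam by 0.5 rad per N m. Moment to turn: 0.04 N m free, 0.08 with the buffers in, 0.12 at 10 N of hook pull, 0.19 at 17 N, 0.27 at 25 N (+-10 %). Snug = 10 to 25 N, best 17; more tears it out.
- feeder: Green plastic feeder cup, 70 mm across, 60 mm high, standing loose beside the stand; origin at the middle of its underside. A bystander.
- brush: Flat brush for sweeping straw, 200 mm long, lying loose on the table on the other side of the stand; origin under its middle, long axis x. A bystander.
- pouch: Dark grey camera pouch, 90 x 60 x 45 mm, loose on the table beside the stand; origin at the middle of its underside. A bystander.

How it is judged:
On the way, in this order (a step that is already met when the one before it is completed fails the run):
1. the board is pushed in up to the buffers while the cam is still open (value of joint board below 0.0085 m and value of joint cam below 0.6 rad), for 0.1 s.
2. the hook has been turned behind the pin and pulls the board in against the buffers (value of joint cam above 1.8 rad and value of joint board below 0.004 m), for 0.1 s.
At the end, for the whole second after the job is handed in: the end board is drawn onto the seal (reading under 3 mm), the cam is turned past 2.1 rad and at rest, its hook pulls on the bolt with more than 10 N, and the feeder cup, brush and pouch lie within 20 mm of where they were (value of joint board below 0.003 m and value of joint cam above 2.1 rad and contact force between bolt and anything else above 10 N and velocity of joint cam below 0.05 rad/s and distance of each of feeder, brush, pouch from where it was at the start of the episode below 0.02 m); the robot touches nothing.
It fails at once if the cam is overtightened: more than 25 N on the bolt (contact force between bolt and anything else above 25 N).
It fails at once if the feeder cup is disturbed (distance of feeder from where it was at the start of the episode above 0.02 m).
It fails at once if the brush is disturbed (distance of brush from where it was at the start of the episode above 0.02 m).
It fails at once if the pouch is disturbed (distance of pouch from where it was at the start of the episode above 0.02 m).
It also fails if it takes over 72 s, if anything falls off the work surface, if the arm or the gripper's body presses on something with over 40 N, if the wrist force passes 120 N, or if a joint passes its speed limit or range.

## Working session

There is one attempt and no reset: what is moved stays moved. The work goes in short steps, Python scripts to look and compute and a tool call to move; the robot and the scene stay as the last step left them, time stands still between calls to the robot, and variables do not carry over. Pictures are saved under pics/ and viewed, about 8 in all and at most 12, crops included, and the job is handed in when it is done.

Besides the shell and the picture viewer there is one more tool, called as name(argument=value, ...), one argument or row to a line, values as JSON. move_arm: Moves the arm, as the interface text tells. Its arguments: {"type":"object","properties":{"series":{"type":"array"}},"required":["series"]}

```bash
mkdir -p pics
cat > h.py <<'E'
from station import bot
import numpy as np, cv2
from scipy.spatial.transform import Rotation as R
def cam(n,save=None):
    c=bot.read_camera(n)
    if save: cv2.imwrite('pics/'+save,c['img'][:,:,::-1])
    K=np.array(c['mtx']);z=c['z_map'];v,u=np.mgrid[:480,:640]
    P=np.stack([(u-K[0,2])/K[0,0]*z,(v-K[1,2])/K[1,1]*z,z],-1)
    W=P@R.from_quat(c['orientation']).as_matrix().T+np.array(c['origin'])
    return c['img'],z,W,c
E
python3 - <<'E'
from h import *
for n in('top','side'):
    i,z,W,c=cam(n,n+'0.png');np.savez(n+'0.npz',i=i,W=W,z=z)
    print(c['origin'],c['orientation'],c['mtx'])
print(bot.observe(),bot.grip_point_offset)
E
```

```text
[0.62568876 0.04304774 0.97672968] [-0.7034889   0.71038453 -0.01521729  0.01502068] [[448.53069441   0.         319.52064266]
 [  0.         448.53069441 240.18379484]
 [  0.           0.           1.        ]]
[0.36301752 0.50121201 0.66688749] [-0.26910772  0.89285588 -0.34642741  0.10186981] [[473.79584553   0.         320.7451678 ]
 [  0.         473.79584553 232.30288809]
 [  0.           0.           1.        ]]
{'t': 0.1, 'qpos': array([-1.44214794e+00,  2.45731576e-01,  1.55882380e+00, -2.28882727e-05,
        1.33869361e+00, -1.74116305e-01]), 'joint_velocities': array([-0.0007726 , -0.00156738, -0.0031266 , -0.00062769, -0.00038359,
        0.00071392]), 'effort': array([-6.38736547e-04, -4.16912770e+01, -3.15526414e+01,  6.87363348e-02,
        3.10002943e-02, -4.97685869e-05]), 'tcp_pos': array([ 0.1937271 , -0.61992395,  0.20450036]), 'tool_rot': array([ 0.69902491,  0.10722255, -0.69901403,  0.10605129]), 'wrist_force': array([ 0.28469453,  0.06644044, -0.35488024]), 'moment': array([-0.01476446,  0.02302231,  0.02082526]), 'width': 1.0054978192579282} 0.0188
```

View pics/top0.png

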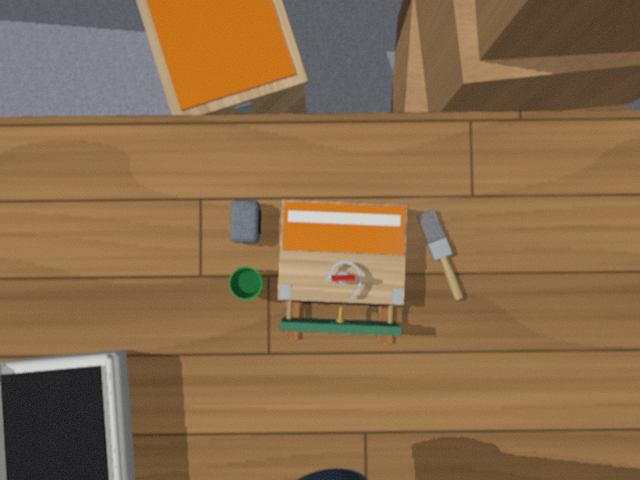

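View pics/side0.png

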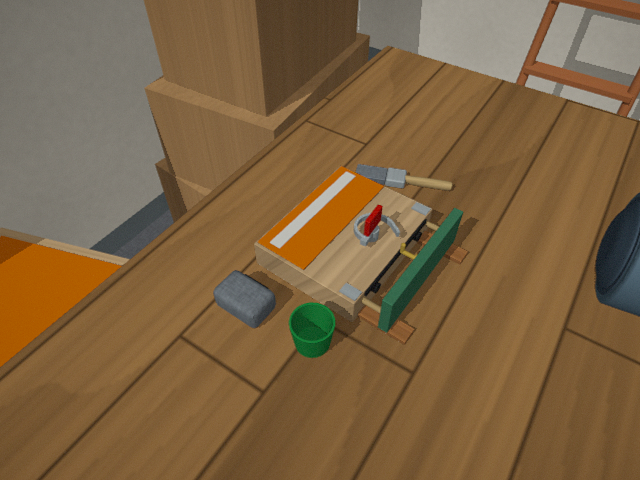

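The top view shows the board at about (341,327), the red wing at (343,278) and the pin at (340,315). The cup is at (246,283), the pouch at (245,222) and the brush at (442,255). The stand is nearly aligned with world x. Next I'll measure the geometry.

Run:
```python
from h import *
d=np.load('top0.npz');i=d['i'].astype(int);W=d['W'];r,g,b=i[...,0],i[...,1],i[...,2]
v,u=np.mgrid[:480,:640]
def fit(m,name):
    p=W[m];c,(w,h),a=cv2.minAreaRect((p[:,:2]*1000).astype(np.float32));print(name,len(p),np.round(c,1),round(w,1),round(h,1),round(a,2),'z',np.round(np.percentile(p[:,2],[5,50,95]),3),'mean',p.mean(0).round(4))
green=(g>r+25)&(g>b+10)&(u>270)&(u<410)&(v>310)&(v<345)
fit(green&(W[...,2]>.08),'boardtop')
q=W[green&(W[...,2]>.08)];pf=np.polyfit(q[:,1],q[:,0],1);print('slope',pf)
red=(r>120)&(g<60)&(b<60)&(u>320)&(u<370)&(v>260)&(v<300)
fit(red&(W[...,2]>.1),'wing')
q=W[red&(W[...,2]>.1)];print(np.polyfit(q[:,1],q[:,0],1))
org=(r>180)&(g>60)&(g<130)&(b<60)&(u>270)&(u<415)&(v>195)&(v<260)
fit(org,'mat')
deck=(W[...,2]>.045)&(W[...,2]<.062)&(u>270)&(u<415)&(v>195)&(v<310)
fit(deck,'deck')
fit((g>r+25)&(u>220)&(u<270)&(v>260)&(v<305)&(W[...,2]>.05),'cup')
s=np.load('side0.npz');i=s['i'].astype(int);W=s['W'];r,g,b=i[...,0],i[...,1],i[...,2];v,u=np.mgrid[:480,:640]
fit((r>120)&(g<60)&(b<60)&(u>350)&(u<395)&(v>195)&(v<245),'wing side')
fit((g>r+25)&(g>b+10)&(u>375)&(W[...,2]>.085),'board side')
im=cv2.imread('pics/top0.png')[190:350,225:475];cv2.imwrite('pics/crop1.png',cv2.resize(im,None,fx=3.2,fy=3.2,interpolation=2)[:600])
```

```text
boardtop 1046 [502.7  -3.8] 211.3 156.8 57.43 z [0.085 0.089 0.092] mean [0.4915 0.0039 0.0916]
slope [0.05527351 0.49126785]
wing 77 [590.6  -0.7] 40.2 5.8 89.42 z [0.114 0.116 0.118] mean [ 0.5909 -0.001   0.1162]
[-0.00370061  0.59087089]
mat 4047 [681.   -6.2] 247.5 115.3 87.17 z [0.056 0.058 0.061] mean [ 0.6816 -0.0058  0.0609]
deck 12267 [636.   -3.9] 260.5 217.7 87.05 z [0.052 0.056 0.061] mean [ 0.6402 -0.0037  0.0563]
cup 233 [584.4 134.1] 66.4 188.6 4.98 z [0.052 0.059 0.062] mean [0.5801 0.195  0.0817]
wing side 174 [485.7 242.4] 22.8 572.3 23.08 z [0.088 0.116 0.119] mean [0.5856 0.0137 0.1171]
board side 1367 [453.4 198.9] 70.1 627.1 10.26 z [0.088 0.09  0.092] mean [0.487  0.021  0.0956]
```

View pics/crop1.png

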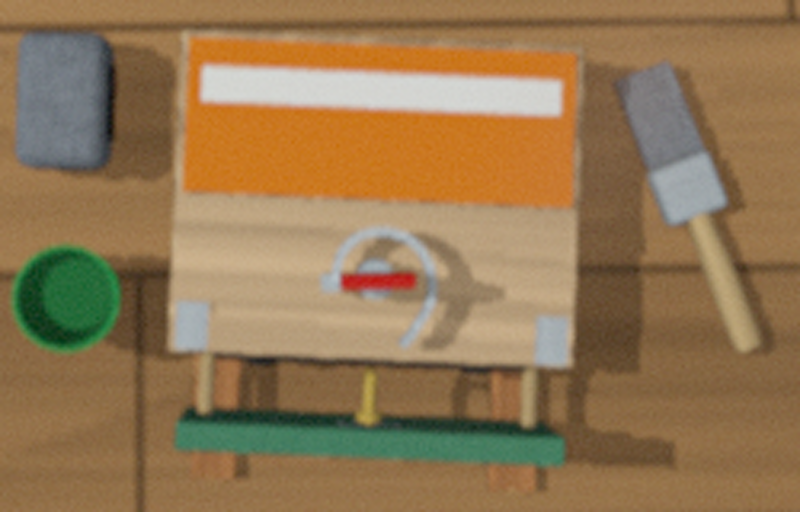

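```bash
cat >> h.py <<'E'
YAW=-0.053; AX=np.array([.591,-.001])
SX=np.array([np.cos(YAW),np.sin(YAW),0])
def st():
    o=bot.observe();M=R.from_quat(o['tool_rot']).as_matrix()
    return o,M
def rel(target):  # shift in tool axes, mm, from measured pose
    o,M=st();return (M.T@(np.array(target)-o['tcp_pos'])*1000).round(1)
def show():
    o,M=st();p=o['tcp_pos']-np.r_[AX,0]
    print('t',round(o['t'],2),'tcp',o['tcp_pos'].round(4),'stand xy',(p@SX).round(4),(p@np.cross([0,0,1],SX)).round(4),'yawY deg',np.degrees(np.arctan2(M[1,1],M[0,1])).round(2),'q',o['qpos'].round(3),'F',o['wrist_force'].round(2),'M',o['moment'].round(3),'w',round(o['width'],3))
E
python3 - <<'E'
from h import *
show();o,M=st();print(M.round(3))
t=np.r_[AX,0.205]-.145*SX;print(t,rel(t))
E
```

```text
t 0.1 tcp [ 0.1937 -0.6199  0.2045] stand xy -0.3639 -0.6391 yawY deg -72.65 q [-1.442  0.246  1.559 -0.     1.339 -0.174] F [ 0.28  0.07 -0.35] M [-0.015  0.023  0.021] w 1.005
[[-0.     0.298 -0.955]
 [ 0.002 -0.955 -0.298]
 [-1.    -0.002 -0.   ]]
[0.4462036 0.0066814 0.205    ] [ 5.000e-01 -5.228e+02 -4.278e+02]
```

move_arm(
  series=[1,0,-60,-49,-9,1,0,-120,-98,-18,1,0,-180,-147,-27,1,0,-240,-196,-36,1,0,-300,-245,-45,1,0,-360,-294,-54,1,0,-420,-343,-62,1,0,-470,-384,-69.6],
)

```text
t: 1.1
tcp_pos: [0.3804, -0.1545, 0.2053]
tool_rot: [0.512, 0.487, -0.512, 0.488]
wrist_force: [0.7, -0.9, -0.0]
width: 0.18
```

Run:
```python
from h import *
show();t=np.r_[AX,0.205]-.145*SX;print(rel(t))
```

```text
t 1.1 tcp [ 0.3804 -0.1545  0.2053] stand xy -0.2021 -0.1644 yawY deg -2.84 q [-0.664 -0.362  2.138  0.     1.365 -0.614] F [ 0.7  -0.88 -0.03] M [-0.054 -0.089  0.032] w 0.18
[   0.3   57.7 -164.2]
```

move_arm(
  series=[1,0,20,-55,0,1,0,40,-110,0,1,0,57,-164,0,1,50,57,-164,0,1,100,57,-164,0,1,155,57,-164,0,1,155,57,-164,0,1,155,57,-164,0],
)

```text
t: 2.1
tcp_pos: [0.4472, 0.0039, 0.0522]
tool_rot: [0.514, 0.486, -0.513, 0.487]
wrist_force: [-0.0, -0.1, 0.2]
width: 0.003
```

Run:
```python
from h import *
show()
```

```text
t 2.1 tcp [0.4472 0.0039 0.0522] stand xy -0.1439 -0.0027 yawY deg -3.06 q [-0.246 -0.03   2.167  0.     1.002 -0.192] F [-0.   -0.14  0.21] M [-0.057 -0.055 -0.035] w 0.003
```

move_arm(
  series=[1,0,10,0,0,1,0,20,0,0,1,0,26,0,0,1,0,32,0,0,1,0,37,0,0,1,0,42,0,0,1,0,46,0,0,1,0,46,0,0],
)

```text
t: 3.1
tcp_pos: [0.4925, 0.0017, 0.0505]
tool_rot: [0.513, 0.486, -0.513, 0.487]
wrist_force: [0.8, 1.0, -0.5]
width: 0.005
```

```bash
cat > bd.py <<'E'
from h import *
import sys
i,z,W,c=cam('top',sys.argv[1]);i=i.astype(int);r,g,b=i[...,0],i[...,1],i[...,2];v,u=np.mgrid[:480,:640]
S=(W-np.r_[AX,0]);sx=S@SX;sy=S@np.cross([0,0,1],SX)
m=(g>r+25)&(g>b+10)&(W[...,2]>.084)&(W[...,2]<.096)&(abs(sy)<.125)&(abs(sx+.09)<.05)
for s in(-1,1):
    q=m&(s*sy>.05)&(s*sy<.11);x=sx[q];print('board top sx',np.percentile(x,[3,50,97]).round(4),'gap est',(-.064-(np.percentile(x,3)+np.percentile(x,97))/2).round(4))
show()
E
python3 bd.py top1.png
python3 - <<'E'
from h import *
d=np.load('top0.npz');W=d['W'];i=d['i'].astype(int);r,g,b=i[...,0],i[...,1],i[...,2]
S=(W-np.r_[AX,0]);sx=S@SX;sy=S@np.cross([0,0,1],SX)
m=(g>r+25)&(g>b+10)&(W[...,2]>.084)&(W[...,2]<.096)&(abs(sx+.09)<.05)
for s in(-1,1):
    x=sx[m&(s*sy>.05)&(s*sy<.11)];print('start',np.percentile(x,[3,50,97]).round(4))
E
```

```text
board top sx [-0.0834 -0.0758 -0.0684] gap est 0.0119
board top sx [-0.0836 -0.0758 -0.0684] gap est 0.012
t 3.15 tcp [0.4923 0.0017 0.0505] stand xy -0.0987 -0.0025 yawY deg -3.05 q [-0.227  0.083  2.055  0.     1.003 -0.174] F [-0.11 -0.12 -0.8 ] M [ 0.069 -0.108  0.001] w 0.007
start [-0.1076 -0.1    -0.0928]
start [-0.1076 -0.1004 -0.0929]
```

move_arm(
  series=[1,0,3,0,0,1,0,5,0,0,1,0,6,0,0,1,0,7,0,0,1,0,7,0,0],
)

```text
t: 3.78
tcp_pos: [0.4989, 0.0014, 0.0504]
tool_rot: [0.513, 0.486, -0.513, 0.487]
wrist_force: [-0.8, -0.1, -0.2]
width: 0.005
```

```bash
python3 bd.py top2.png
```

```text
board top sx [-0.0764 -0.0692 -0.062 ] gap est 0.0052
board top sx [-0.0777 -0.0697 -0.0622] gap est 0.0059
t 3.83 tcp [0.499  0.0014 0.0504] stand xy -0.092 -0.0024 yawY deg -3.05 q [-0.225  0.099  2.038  0.     1.005 -0.172] F [-1.41 -0.07 -0.13] M [ 0.    -0.006  0.037] w 0.003
```

move_arm(
  series=[1,0,1,0,0,1,0,2,0,0,1,0,2,0,0],
)

```text
t: 4.2
tcp_pos: [0.5008, 0.0013, 0.0504]
tool_rot: [-0.513, -0.487, 0.513, -0.486]
wrist_force: [-1.5, 0.1, 0.1]
width: 0.005
```

```bash
python3 bd.py top3.png
```

```text
board top sx [-0.0746 -0.0673 -0.0603] gap est 0.0035
board top sx [-0.0758 -0.0679 -0.0602] gap est 0.004
t 4.25 tcp [0.5008 0.0013 0.0504] stand xy -0.0902 -0.0025 yawY deg -3.05 q [-0.224  0.103  2.033  0.     1.006 -0.171] F [-1.87  0.07  0.74] M [ 0.028  0.209 -0.017] w 0.004
```

move_arm(
  series=[1,0,-10,0,0,1,0,-20,0,0,1,-60,-20,0,0,0,-110,-20,0,-1,0,-110,30,0,-3,0,-110,70,0,-3,0,-110,70,0,-3],
)

```text
t: 5.12
tcp_pos: [0.5718, -0.0027, 0.1605]
tool_rot: [0.5, 0.5, -0.5, 0.5]
wrist_force: [0.1, 0.1, 0.5]
width: 0.397
```

Run:
```python
from h import *
show();print(rel([.591,-.001,.085]))
s=np.load('side0.npz');i=s['i'].astype(int);W=s['W'];r,g,b=i[...,0],i[...,1],i[...,2]
m=(r>120)&(g<60)&(b<60)&(abs(W[...,0]-.59)<.04)&(abs(W[...,1])<.04)
for z0,z1 in((.085,.113),(.1145,.121)):
    p=W[m&(W[...,2]>z0)&(W[...,2]<z1)];print(len(p),p.mean(0).round(4),p.min(0).round(4),p.max(0).round(4))
i,z,W,c=cam('side','side1.png')
```

```text
t 5.12 tcp [ 0.5718 -0.0027  0.1605] stand xy -0.0191 -0.0027 yawY deg -0.05 q [-0.203  0.108  1.799 -0.     1.234 -0.202] F [0.09 0.09 0.47] M [-0.064 -0.05   0.056] w 0.397
[75.5 19.1 -1.7]
58 [0.5881 0.021  0.0989] [0.5838 0.0194 0.0861] [0.5924 0.0227 0.1127]
108 [5.883e-01 5.000e-04 1.172e-01] [ 0.5841 -0.0244  0.1145] [0.5934 0.0223 0.1208]
```

View pics/side1.png

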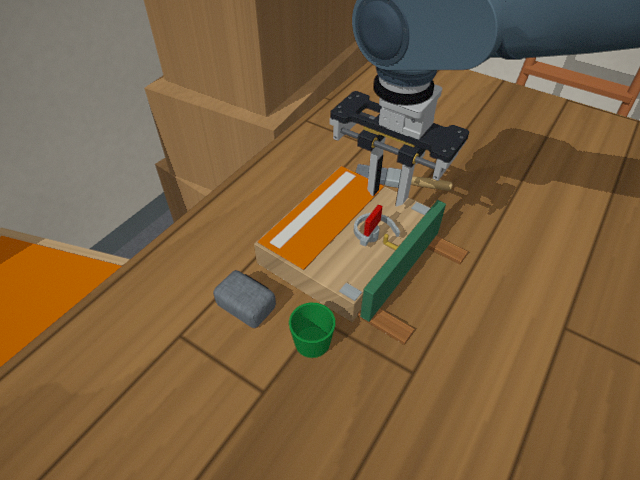

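The board is in at (405,258), the pin lies in the hook's mouth, and the wing is free at (373,220). Next I'll descend over the wing and grip it.

move_arm(
  series=[0,0,18,-2,0,0,0,18,-2,0,0,35,18,-2,0,0,65,18,-2,0,0,75,18,-2,0,0,75,18,-2,0],
)

```text
t: 5.92
tcp_pos: [0.588, -0.0004, 0.0855]
tool_rot: [-0.5, -0.5, 0.5, -0.5]
wrist_force: [0.1, 0.2, 0.4]
width: 0.5
```

move_arm(
  series=[1,0,0,0,0,1,0,0,0,0,1,0,0,0,0,1,0,0,0,0,1,0,0,0,0],
)

```text
t: 6.55
tcp_pos: [0.5898, -0.0005, 0.0858]
tool_rot: [0.501, 0.499, -0.5, 0.501]
wrist_force: [5.4, 0.4, -2.1]
width: 0.106
```

Run:
```python
from h import *
show();i,z,W,c=cam('side')
im=i[100:320,260:500,::-1];cv2.imwrite('pics/crop2.png',cv2.resize(im,None,fx=2.6,fy=2.6,interpolation=2))
```

```text
t 6.55 tcp [ 5.898e-01 -5.000e-04  8.580e-02] stand xy -0.0012 0.0004 yawY deg -0.05 q [-0.193  0.241  1.797  0.     1.101 -0.192] F [ 5.38  0.41 -2.07] M [-0.022 -0.844  0.058] w 0.106
```

View pics/crop2.png

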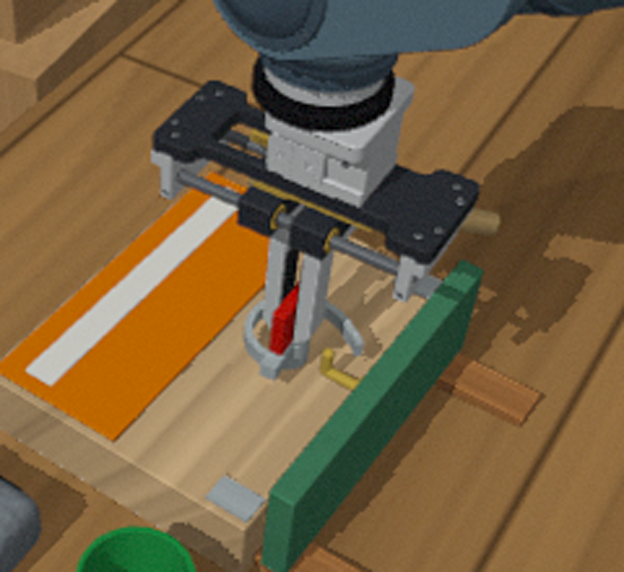

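The wing is gripped with an opening of 10 mm, about 2 mm off-centre. I'll relieve the side force and read a baseline moment.

move_arm(
  series=[1,0,1,0,0,1,0,2,0,0,1,0,2,0,0],
)

```text
t: 6.98
tcp_pos: [0.5903, -0.0005, 0.0858]
tool_rot: [-0.5, -0.5, 0.501, -0.499]
wrist_force: [-4.2, 0.4, 5.1]
width: 0.104
```

```bash
cat > av.py <<'E'
from h import *
Fs=[];Ms=[]
for k in range(8):
    o=bot.observe();Fs.append(o['wrist_force']);Ms.append(o['moment']);bot.read_camera('side')
print('avgF',np.mean(Fs,0).round(2),'avgM',np.mean(Ms,0).round(3),'sd Mz',np.std(Ms,0)[2].round(3));show()
E
python3 av.py
```

```text
avgF [-2.84 -0.14  5.28] avgM [-0.157  0.397  0.029] sd Mz 0.019
t 7.38 tcp [ 5.902e-01 -5.000e-04  8.580e-02] stand xy -0.0008 0.0005 yawY deg -0.04 q [-0.193  0.244  1.793 -0.     1.106 -0.192] F [-2.83  0.16  5.01] M [-0.177  0.397  0.034] w 0.104
```

move_arm(
  series=[1,0,-0.7,0,8,1,0,-0.7,0,16,1,0,-0.7,0,24,1,0,-0.7,0,32,1,0,-0.7,0,40,1,0,-0.7,0,48,1,0,-0.7,0,52,1,0,-0.7,0,52],
)

```text
t: 8.38
tcp_pos: [0.5912, -0.001, 0.0858]
tool_rot: [0.669, 0.229, -0.668, 0.231]
wrist_force: [3.8, -3.1, -0.7]
width: 0.108
```

```bash
sed -i 's/range(8)/range(5)/' av.py; python3 av.py
python3 - <<'E'
from h import *
i,z,W,c=cam('side')
im=i[100:320,260:500,::-1];cv2.imwrite('pics/crop3.png',cv2.resize(im,None,fx=2.6,fy=2.6,interpolation=2))
E
```

```text
avgF [ 4.63 -2.47 -0.41] avgM [-0.403 -0.749  0.019] sd Mz 0.036
t 8.62 tcp [ 0.5912 -0.0011  0.0858] stand xy 0.0002 -0.0001 yawY deg -51.98 q [-1.930e-01  2.440e-01  1.794e+00 -1.000e-03  1.101e+00  7.140e-01] F [ 4.95 -3.36 -0.57] M [-0.44  -0.794 -0.009] w 0.105
```

View pics/crop3.png

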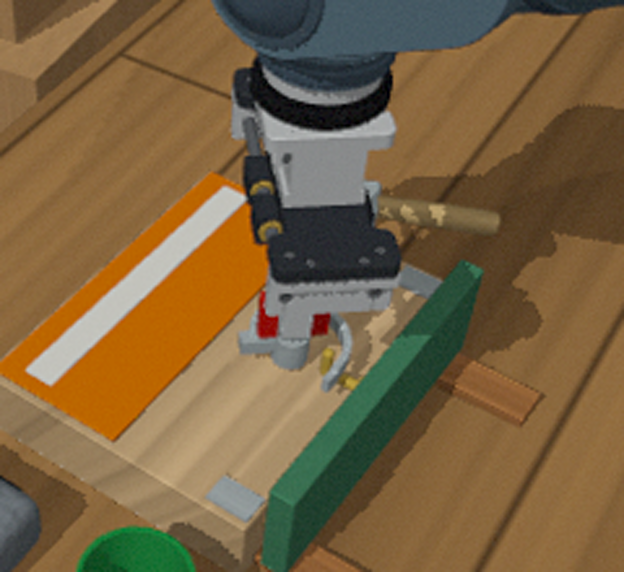

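The hook has swung round behind the pin, at about (330,362) in the crop. I'll centre the tool and keep turning.

move_arm(
  series=[1,0,1.5,-0.7,0,1,0,1.5,-0.7,8,1,0,1.5,-0.7,16,1,0,1.5,-0.7,24,1,0,1.5,-0.7,32,1,0,1.5,-0.7,38,1,0,1.5,-0.7,38],
)

```text
t: 9.55
tcp_pos: [0.5918, -0.002, 0.0858]
tool_rot: [0.707, -0.0, -0.707, 0.001]
wrist_force: [1.7, -4.8, 2.3]
width: 0.105
```

```bash
python3 av.py
```

```text
avgF [ 1.17 -4.82  2.64] avgM [-0.91  -0.153  0.012] sd Mz 0.01
t 9.8 tcp [ 0.5917 -0.0019  0.0858] stand xy 0.0008 -0.0009 yawY deg -89.94 q [-0.194  0.247  1.79  -0.002  1.104  1.376] F [ 1.54 -4.61  3.83] M [-0.977 -0.153  0.057] w 0.109
```

move_arm(
  series=[0,0,0,0,0,0,0,0,0,0,0,0,0,0,0,0,0,0,0,0,0,-20,0,0,0,0,-45,0,0,0,0,-45,0,0,-10,0,-45,0,0,-20],
)

```text
t: 10.8
tcp_pos: [0.5924, -0.0013, 0.1327]
tool_rot: [0.697, 0.124, -0.695, 0.125]
wrist_force: [-0.0, -0.6, -0.5]
width: 0.498
```

move_arm(
  series=[0,0,0,0,-10,0,0,0,0,-20,0,0,0,0,-30,0,0,0,0,-40,0,0,0,0,-50,0,0,0,0,-60,0,0,0,0,-70,0,0,0,0,-80],
)

```text
t: 11.8
tcp_pos: [0.5922, -0.0013, 0.1322]
tool_rot: [0.454, 0.542, -0.453, 0.543]
wrist_force: [0.4, 0.6, 0.0]
width: 0.5
```

move_arm(
  series=[0,0,0,0,-10,0,0,0,0,-20,0,0,0,0,-30,0,0,0,0,-40,0,0,0,0,-50,0,0,0,0,-60,0,0,0,0,-70,0,0,0,0,-80],
)

```text
t: 12.8
tcp_pos: [0.5922, -0.0012, 0.1322]
tool_rot: [-0.002, 0.706, 0.002, 0.708]
wrist_force: [0.7, 0.3, 0.1]
width: 0.502
```

```bash
sed -i 's/AX=.*/AX=np.array([.5902,-.0022])/' h.py; python3 av.py
python3 - <<'E'
from h import *
print(rel([.5902,-.0022,.0855]))
E
python3 bd.py top4.png
```

```text
avgF [ 0.28  0.19 -0.13] avgM [ 0.033 -0.165 -0.016] sd Mz 0.032
t 13.05 tcp [ 0.5919 -0.0012  0.1313] stand xy 0.0016 0.0011 yawY deg 89.81 q [-0.193  0.187  1.768  0.     1.185 -1.761] F [-0.31 -0.39 -0.34] M [ 0.117 -0.061 -0.01 ] w 0.502
[45.8 -1.  -1.7]Traceback (most recent call last):
  File "bd.py", line 7, in <module>
    q=m&(s*sy>.05)&(s*sy<.11);x=sx[q];print('board top sx',np.percentile(x,[3,50,97]).round(4),'gap est',(-.064-(np.percentile(x,3)+np.percentile(x,97))/2).round(4))
                                                           ~~~~~~~~~~~~~^^^^^^^^^^^^^
    return _quantile_unchecked(
        a, q, axis, out, overwrite_input, method, keepdims, weights)
    return _ureduce(a,
                    func=_quantile_ureduce_func,
    ...<5 lines>...
                    overwrite_input=overwrite_input,
                    method=method)
    r = func(a, **kwargs)
    result = _quantile(arr,
                       quantiles=q,
    ...<2 lines>...
                       out=out,
                       weights=wgt)
    slices_having_nans = np.isnan(arr[-1, ...])
                                  ~~~^^^^^^^^^
IndexError: index -1 is out of bounds for axis 0 with size 0
```

move_arm(
  series=[0,0,-1,-1.7,0,0,25,-1,-1.7,0,0,45,-1,-1.7,0,0,45,-1,-1.7,0,1,45,-1,-1.7,0,1,45,-1,-1.7,0,1,45,-1,-1.7,0,1,45,-1,-1.7,0],
)

```text
t: 14.1
tcp_pos: [0.59, -0.0022, 0.0859]
tool_rot: [0.0, 0.707, -0.0, 0.707]
wrist_force: [0.1, -0.4, -0.2]
width: 0.109
```

```bash
sed -i 's/range(5)/range(10)/' av.py; python3 av.py
```

```text
avgF [-0.06 -0.16  1.76] avgM [ 0.095 -0.092  0.014] sd Mz 0.029
t 14.6 tcp [ 0.59   -0.0022  0.0858] stand xy -0.0002 -0.0 yawY deg 89.95 q [-0.196  0.243  1.795  0.     1.103 -1.766] F [-0.28  0.28  3.19] M [ 0.156 -0.017 -0.044] w 0.105
```

move_arm(
  series=[1,0,0,0,6,1,0,0,0,12,1,0,0,0,18,1,0,0,0,22,1,0,0,0,22],
)

```text
t: 15.22
tcp_pos: [0.59, -0.0022, 0.0858]
tool_rot: [0.135, 0.694, -0.135, 0.694]
wrist_force: [-0.2, 0.7, 4.3]
width: 0.105
```

```bash
python3 av.py
```

```text
avgF [-0.61  0.78  4.43] avgM [ 0.156 -0.022  0.047] sd Mz 0.019
t 15.72 tcp [ 0.5901 -0.0022  0.0858] stand xy -0.0001 -0.0 yawY deg 67.97 q [-0.196  0.243  1.795  0.     1.103 -1.382] F [-0.92  0.55  5.36] M [0.145 0.041 0.059] w 0.108
```

move_arm(
  series=[1,0,0,0,4,1,0,0,0,8,1,0,0,0,8],
)

```text
t: 16.1
tcp_pos: [0.5901, -0.0022, 0.0858]
tool_rot: [0.183, 0.683, -0.183, 0.683]
wrist_force: [-2.2, -0.0, 4.7]
width: 0.107
```

```bash
python3 av.py
```

```text
avgF [-1.01  0.59  5.34] avgM [ 0.157 -0.007  0.042] sd Mz 0.031
t 16.6 tcp [ 0.59   -0.0022  0.0858] stand xy -0.0002 -0.0 yawY deg 59.97 q [-0.196  0.243  1.795  0.     1.103 -1.242] F [ 0.02 -0.34  5.44] M [ 0.137 -0.021  0.083] w 0.109
```

```bash
sed -i 's/range(10)/range(7)/' av.py
```

move_arm(
  series=[1,0,0,0,4,1,0,0,0,8,1,0,0,0,8],
)

```text
t: 16.98
tcp_pos: [0.5901, -0.0022, 0.0858]
tool_rot: [0.231, 0.668, -0.23, 0.669]
wrist_force: [-0.6, 1.0, 5.0]
width: 0.104
```

```bash
python3 av.py
```

```text
avgF [-0.88  0.61  5.05] avgM [0.146 0.002 0.07 ] sd Mz 0.029
t 17.32 tcp [ 0.59   -0.0022  0.0858] stand xy -0.0002 0.0 yawY deg 51.98 q [-0.196  0.243  1.795  0.     1.103 -1.103] F [-1.15 -0.82  5.82] M [0.091 0.016 0.04 ] w 0.103
```

move_arm(
  series=[1,0,0,0,4,1,0,0,0,8,1,0,0,0,8],
)

```text
t: 17.7
tcp_pos: [0.59, -0.0022, 0.0858]
tool_rot: [0.277, 0.651, -0.277, 0.651]
wrist_force: [-0.3, 0.6, 4.7]
width: 0.102
```

```bash
python3 av.py
```

```text
avgF [-0.48  0.88  5.32] avgM [0.11  0.018 0.054] sd Mz 0.039
t 18.05 tcp [ 0.5901 -0.0022  0.0858] stand xy -0.0001 0.0 yawY deg 43.97 q [-0.196  0.243  1.795  0.     1.103 -0.963] F [-0.24  0.44  4.8 ] M [ 0.144 -0.033  0.082] w 0.105
```

move_arm(
  series=[1,0,0,0,4,1,0,0,0,8,1,0,0,0,8],
)

```text
t: 18.42
tcp_pos: [0.59, -0.0022, 0.0857]
tool_rot: [0.321, 0.63, -0.321, 0.63]
wrist_force: [-1.4, 0.7, 3.8]
width: 0.106
```

```bash
python3 av.py
```

```text
avgF [-0.72  0.27  5.01] avgM [0.115 0.013 0.066] sd Mz 0.017
t 18.77 tcp [ 0.59   -0.0022  0.0858] stand xy -0.0002 0.0 yawY deg 35.97 q [-0.196  0.243  1.795  0.     1.103 -0.824] F [-0.78  0.73  5.25] M [0.072 0.029 0.099] w 0.105
```

move_arm(
  series=[1,0,0,0,3,1,0,0,0,6,1,0,0,0,6],
)

```text
t: 19.15
tcp_pos: [0.5901, -0.0022, 0.0858]
tool_rot: [0.354, 0.612, -0.354, 0.612]
wrist_force: [-1.2, 0.3, 5.9]
width: 0.103
```

```bash
python3 av.py
```

```text
avgF [-0.87  0.57  5.25] avgM [0.118 0.017 0.082] sd Mz 0.025
t 19.5 tcp [ 0.5901 -0.0022  0.0858] stand xy -0.0001 -0.0 yawY deg 29.98 q [-0.196  0.243  1.795  0.     1.103 -0.719] F [-0.69  0.34  4.73] M [0.193 0.044 0.045] w 0.104
```

move_arm(
  series=[1,0,0,0,3,1,0,0,0,6,1,0,0,0,6],
)

```text
t: 19.88
tcp_pos: [0.59, -0.0022, 0.0858]
tool_rot: [0.385, 0.593, -0.385, 0.593]
wrist_force: [-0.6, 1.4, 4.4]
width: 0.107
```

```bash
python3 av.py
```

```text
avgF [-0.64  0.89  4.98] avgM [0.102 0.013 0.04 ] sd Mz 0.027
t 20.23 tcp [ 0.5901 -0.0022  0.0858] stand xy -0.0001 -0.0 yawY deg 23.97 q [-0.196  0.243  1.795  0.     1.103 -0.614] F [-0.73  1.07  5.71] M [0.078 0.002 0.114] w 0.103
```

move_arm(
  series=[1,0,0,0,3,1,0,0,0,5,1,0,0,0,5],
)

```text
t: 20.6
tcp_pos: [0.5901, -0.0022, 0.0858]
tool_rot: [0.411, 0.575, -0.411, 0.576]
wrist_force: [-0.8, 0.2, 4.6]
width: 0.105
```

```bash
python3 av.py
```

```text
avgF [-0.67  0.96  5.34] avgM [0.097 0.02  0.092] sd Mz 0.024
t 20.95 tcp [ 0.5901 -0.0022  0.0858] stand xy -0.0001 0.0 yawY deg 18.98 q [-0.196  0.243  1.795  0.     1.103 -0.527] F [-0.8   0.91  4.71] M [0.093 0.012 0.054] w 0.107
```

move_arm(
  series=[1,0,0,0,3,1,0,0,0,6,1,0,0,0,6],
)

```text
t: 21.32
tcp_pos: [0.5901, -0.0022, 0.0858]
tool_rot: [0.44, 0.553, -0.44, 0.553]
wrist_force: [-0.6, 1.3, 5.5]
width: 0.106
```

```bash
python3 av.py
```

```text
avgF [-1.05  0.99  5.08] avgM [0.084 0.055 0.047] sd Mz 0.039
t 21.68 tcp [ 0.5901 -0.0022  0.0858] stand xy -0.0001 0.0 yawY deg 12.98 q [-0.196  0.243  1.795  0.     1.103 -0.422] F [-1.38  0.33  4.59] M [ 0.07  -0.     0.071] w 0.105
```

move_arm(
  series=[1,0,0,0,3,1,0,0,0,5,1,0,0,0,5],
)

```text
t: 22.05
tcp_pos: [0.59, -0.0022, 0.0858]
tool_rot: [0.464, 0.533, -0.464, 0.534]
wrist_force: [-1.8, 1.0, 5.4]
width: 0.107
```

```bash
python3 av.py
```

```text
avgF [-1.06  0.64  5.57] avgM [0.093 0.024 0.121] sd Mz 0.026
t 22.4 tcp [ 0.5901 -0.0022  0.0858] stand xy -0.0001 -0.0 yawY deg 7.99 q [-0.196  0.243  1.795 -0.     1.103 -0.335] F [-0.48  0.83  5.16] M [0.08  0.039 0.108] w 0.103
```

The moment is rising (0.12), so I'll take smaller steps from here.

move_arm(
  series=[1,0,0,0,3,1,0,0,0,3],
)

```text
t: 22.65
tcp_pos: [0.59, -0.0022, 0.0858]
tool_rot: [0.478, 0.521, -0.478, 0.521]
wrist_force: [-2.0, -0.2, 5.4]
width: 0.102
```

```bash
python3 av.py
```

```text
avgF [-1.19  0.21  5.09] avgM [0.083 0.059 0.141] sd Mz 0.027
t 23.0 tcp [ 0.59   -0.0022  0.0858] stand xy -0.0002 -0.0 yawY deg 4.99 q [-0.196  0.243  1.795 -0.     1.103 -0.283] F [-1.46  1.22  6.11] M [0.121 0.002 0.142] w 0.105
```

move_arm(
  series=[1,0,0,0,3,1,0,0,0,3],
)

```text
t: 23.25
tcp_pos: [0.59, -0.0022, 0.0858]
tool_rot: [0.491, 0.508, -0.491, 0.509]
wrist_force: [-1.7, 1.1, 5.5]
width: 0.101
```

```bash
sed -i 's/range(7)/range(14)/' av.py;python3 av.py
```

```text
avgF [-1.27  0.76  5.32] avgM [0.084 0.047 0.133] sd Mz 0.023
t 23.95 tcp [ 0.59   -0.0022  0.0858] stand xy -0.0002 -0.0 yawY deg 1.99 q [-0.196  0.243  1.795 -0.     1.103 -0.23 ] F [-1.13  0.33  5.51] M [0.122 0.06  0.149] w 0.105
```

move_arm(
  series=[1,0,0,0,3,1,0,0,0,3],
)

```text
t: 24.2
tcp_pos: [0.59, -0.0022, 0.0858]
tool_rot: [0.504, 0.495, -0.504, 0.496]
wrist_force: [-0.6, 1.0, 5.6]
width: 0.102
```

```bash
python3 av.py
```

```text
avgF [-1.29  0.51  5.4 ] avgM [0.079 0.049 0.153] sd Mz 0.033
t 24.9 tcp [ 0.59   -0.0022  0.0858] stand xy -0.0002 -0.0 yawY deg -1.01 q [-0.196  0.243  1.795 -0.     1.103 -0.178] F [-0.91  0.34  5.64] M [ 0.039 -0.02   0.142] w 0.105
```

move_arm(
  series=[1,0,0,0,2,1,0,0,0,4,1,0,0,0,4],
)

```text
t: 25.28
tcp_pos: [0.59, -0.0022, 0.0858]
tool_rot: [0.521, 0.478, -0.521, 0.478]
wrist_force: [-0.9, 1.4, 5.0]
width: 0.106
```

```bash
python3 av.py
```

```text
avgF [-1.3   0.44  5.46] avgM [0.085 0.067 0.192] sd Mz 0.024
t 25.98 tcp [ 0.5899 -0.0022  0.0858] stand xy -0.0003 -0.0 yawY deg -5.0 q [-0.196  0.243  1.795 -0.     1.104 -0.108] F [-0.94  0.81  4.93] M [0.079 0.098 0.246] w 0.103
```

The moment is 0.192 N m, which matches about 17 N, so it is snug. Now I'll let go and lift clear.

move_arm(
  series=[0,0,0,0,0,0,0,0,0,0,0,0,0,0,0,0,0,0,0,0,0,-25,0,0,0,0,-70,0,0,0,0,-120,0,0,0,0,-120,-40,0,0],
)

```text
t: 26.98
tcp_pos: [0.5536, 0.0004, 0.211]
tool_rot: [0.524, 0.474, -0.519, 0.48]
wrist_force: [0.0, -0.9, 0.1]
width: 0.501
```

move_arm(
  series=[0,0,-60,0,0,0,0,-120,0,0,0,0,-150,0,0,0,0,-150,0,0],
)

```text
t: 27.48
tcp_pos: [0.3998, 0.0147, 0.2055]
tool_rot: [0.522, 0.477, -0.521, 0.478]
wrist_force: [0.8, -0.4, -0.1]
width: 0.497
```

```bash
python3 - <<'E'
from h import *
show();i,z,W,c=cam('side','side9.png')
im=i[140:370,200:500,::-1];cv2.imwrite('pics/crop9.png',cv2.resize(im,None,fx=2.6,fy=2.6,interpolation=2))
E
python3 - <<'E'
from h import *
i,z,W,c=cam('top','top9.png');a=np.load('top0.npz')['i'].astype(int);d=abs(a-i.astype(int)).max(2)
for n,(u0,u1,v0,v1) in dict(pouch=(225,265,195,248),cup=(225,268,262,304),brush=(415,470,205,305)).items(): print(n,'changed px',(d[v0:v1,u0:u1]>50).sum())
E
```

```text
t 27.48 tcp [0.3998 0.0147 0.2055] stand xy -0.191 0.0068 yawY deg -5.06 q [-0.249 -0.395  2.162  0.     1.374 -0.16 ] F [ 0.79 -0.39 -0.14] M [ 0.001 -0.061  0.059] w 0.497
pouch changed px 0
cup changed px 0
brush changed px 0
```

View pics/crop9.png

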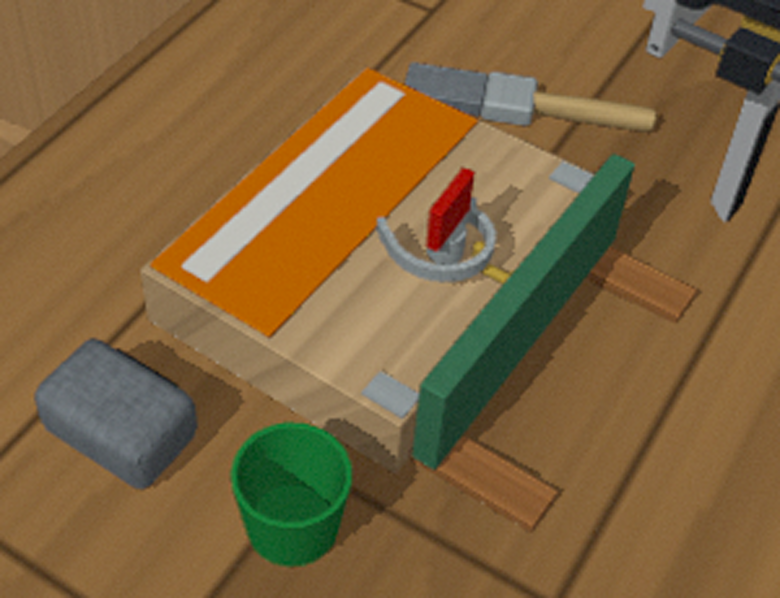

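The board is tight on the stand, the hook is round the pin, and the robot is clear. The cup, pouch and brush haven't moved.

```bash
python3 -c "
from station import bot
print(bot.hand_in())"
```

```text
the job is handed in; nothing more can be done
None
```

I pushed the end board in to the buffers and turned the cam about half a turn in two grasps. I stopped when the wing's moment averaged 0.19 N m, which is about 17 N of hook pull. Then I let go, backed off and handed the job in at about 28 s.

**Last checks:**
- **Board and hook:** the last picture shows the board drawn onto the stand with the hook round the pin and the arm clear. The wing was at about 182° when I let go.
- **Bystanders:** the cup, brush and pouch show no changed pixels against the first top image.

**Less certain:**
- **Hook pull:** single moment readings scattered by about 0.03 N m and may read slightly low. I relied on averages of 7 to 14 readings, and the rise after the seal met matched the given stiffness.
- **Final gap:** I did not measure the board's gap after tightening. An attempt partway through failed because the gripper hid the board.

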